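# Assemble a slim two-tier lunch box in its gift carton base

### The arm

A 7-joint arm with a two-finger parallel gripper is mounted at the origin on the work surface. World frame = base frame: x ahead of the robot, y to its left, z up, the work surface at z = 0. Lengths are in m, angles in rad, forces in N, time in s.
With the tool pointing down it reaches from about 0.425 to 0.875 m from the base axis. Payload 8.4 kg.
Tool frame: the origin (TCP) lies at the very end of the fingers, on their centre line; the grasp point (between the pads) lies env.tcp_to_grasp behind it (env.tcp_to_grasp is the distance from the TCP to the grasp point, in m); z points along the fingers, y is the line along which they close (so a half turn about z gives the same grasp; the last joint's range is limited). The gripper opens to 87 mm and grips with 3 to 60 N. Pads are 19 mm wide; open, the fingers measure 117 mm over their backs; the gripper's body (75 mm by 190 mm) begins 51 mm behind the grasp point.
Start: joints at [-1.389, 0.333, 0.04, 1.465, -0.013, 1.343, -0.059], TCP at [0.18, 0.625, 0.223] pointing down, gripper open.
Joint ranges: [-2.58, 2.58], [-0.38, 2.09], [-1.3, 1.39], [0.25, 2.4], [-1.5, 4.64], [0.08, 2.09], [-2.65, 2.65]. Speed limits (rad/s): [2.22, 2.22, 2.79, 2.79, 3.14, 3.14, 3.14].

### API

Orientations are given as [roll, pitch, yaw] about the fixed x, y, z axes, in that order (R = Rz(yaw) Ry(pitch) Rx(roll)).
In Python, from workcell import env gives the robot as it stands.
- The arm moves only by the tool servo_tool, never from a script. Its argument "commands" is a list of rows, each a list of 5 numbers: the finger opening in mm, from 0 to 87, then the shift along the tool's x, y, z in units of 30 mm (1.0 is 30 mm), then the turn about the tool's z in units of 5 degrees (1.0 is 5 degrees). A call has exactly 10 rows; each row shifts and turns the commanded pose from where the row before left it, along the tool's axes as they then stand; what a row does not reach is not made up. A row lasts 1/10 s, in which the tool goes at most 50 mm and 8.59 degrees, less where a joint would pass 70% of its speed; a pose out of reach is approached as far as the arm can. A call is refused whole if a number of a shift passes 1 or a number of a turn 1, either way. A call with a gripper value outside its range is refused whole. The fingers move at their own pace and stop on an object; "newtons" is the grip in N (left out, the last holds). Time passes only in rows, so rows that do not move let the fingers close, or fill a call up. It gives the time, the measured TCP pose, the force, the opening and the grip force at its end, in the units of the state.
- env.observe(): the state, without advancing time (a new reading comes with each control period).
- env.read_camera(name): name is "side" or "top" or "wrist"; returns (picture, depth): 480x640x3 uint8, red, green, blue; 480x640 float32, m along the optical axis (not along the pixel's ray), 0 where there is no reading.
- env.get_calibration(name): a dict with "camera_matrix" (3x3 intrinsics, pixels), "world_to_cam" (4x4, takes a point from world to camera coordinates); the wrist camera has in their place "mount" (4x4, takes a point from camera to tool coordinates, whose origin is the TCP and whose axes are the flange's). Camera axes: x right, y up, looking along -z (the intrinsics and any distortion apply to the point x, -y, -z); pixel columns grow to the right and rows downward; lengths in m; the calibration is good to about 2 mm. A picture is of the moment at which its call begins: read the wrist's pose just before it. get_calibration takes no time and is no camera call.
- env.hand_in(): hands the job in; it is judged then, once.
The state is a dict: "t": time; "joints": joint angles; "dq": joint speeds; "tau": joint torques, N m; "ee_pos": TCP position; "eef_rot": TCP orientation; "ft_force": force on the tool from outside, world axes, zero at the start; "ft_torque": the same for the moment, N m; "finger_gap": finger opening in m; "grip_force": force on a finger pad.
Only numpy, scipy, OpenCV 4.12 (cv2) and the standard library are available. Lean on these libraries where they do the work, as an engineer would, in place of code of your own. Each camera call takes 0.05 s, during which the arm holds its last target. There are 200 camera calls.

### The job

Put the slim lunch box together in the lime-edged gift base, one part at a time from the bottom up: the deep undivided tier goes into the base, the rimmed middle lid onto it, then the shallow partitioned tier, and last the outer lid with the grip ridge. Seat each part fully and level before you fetch the next, and leave the finished box standing square in the base. Do not push the tape, knife, stapler, cards or scissors out of place.

Things in the scene. Friction and masses are not known exactly. Their poses are not given: they have to be found in the camera images.
- gift_base: Shallow bottom half of a gift carton, fixed: lime-edged white card tray 182 x 96 mm, 18 mm high, with one open recess 158 (along x) x 72 mm; the recess floor lies 3 mm above the origin, its walls rise 15 mm above that floor. Origin: centre of underside, on the table; x along the length, z up.
- deep_tier: Lower box of the lunch box: slate-grey plastic, open top, undivided, 150 x 64 x 50 mm high, walls 3 mm, mouth 144 x 58, lower edge bevelled 3 mm. About 0.15 kg. Has 4 mm of play per side in the gift base's recess. All four parts lie right way up and look the same after a half turn: either way round will do. Origin: centre of underside; x along length, z up.
- middle_lid: Slate-grey lid 24 mm high, from above a very shallow tray: foot 136 x 50, 6 high (bevelled); body 150 x 64 from 6 to 24 mm, its top a sunken panel 144 x 58, 12 deep, in a 3 mm rim. Foot drops into the deep tier's mouth (4 mm play per side), body rests on its rim: origin then 44 mm above that tier's. About 0.08 kg. Origin: centre of underside; x along length, z up.
- shallow_tier: Slate-grey open box 40 mm high, a partition across its middle (6 mm below rim): foot 136 x 50, 5 high (bevelled); box 150 x 64 above, walls 3, mouth 144 x 58. Foot drops into the middle lid's sunken top (4 mm play per side), box rests on its rim: origin then 19 mm above that lid's. About 0.13 kg. Origin: centre of underside; x along length, z up.
- outer_lid: Slate-grey closed lid 33 mm high: foot 136 x 50, 6 high (bevelled); body 150 x 64 from 6 to 18 mm; raised crown 134 x 48 up to 22; central grip ridge 80 (along x) x 16 up to 33. Foot drops into the shallow tier's mouth (4 mm play per side), body rests on its rim: origin then 34 mm above that tier's. About 0.09 kg. Origin: centre of underside; x along length, z up.
- tape_roll: Bystander: roll of brown packing tape lying flat, 100 mm across, 48 mm high, hole 78 mm. Origin: centre of its underside.
- knife: Bystander: black utility knife lying flat, 165 x 26 x 18 mm. Origin: centre of its underside; x along its length.
- stapler: Bystander: black stapler, 130 x 34 x 50 mm. Origin: centre of its underside; x along its length.
- cards: Bystander: banded pile of white cards, 90 x 55 x 18 mm. Origin: centre of its underside; x along its length.
- scissors: Bystander: scissors with black handles lying flat, 150 x 66 x 10 mm. Origin: about the middle, on the table; x towards the blades.
Things that resemble listed ones, but are neither listed nor needed, are in the scene too. What is shaped like the outer_lid but blue or red is not meant.

How it is judged:
By the outcome, as a careful person would: the job done as asked, in the order asked, and still so for the second after the job is handed in, with the robot touching nothing.
It also fails if it takes over 134 s, if anything falls off the work surface, if the arm or the gripper's body presses on something with over 40 N, if the wrist force passes 120 N, or if a joint passes its speed limit or range.

## Working session

There is one attempt and no reset: what is moved stays moved. The work goes in short steps, Python scripts to look and compute and a tool call to move; the robot and the scene stay as the last step left them, time stands still between calls to the robot, and variables do not carry over. Pictures are saved under pics/ and viewed, at most 14 in all, crops included, and the job is handed in when it is done.

Besides the shell and the picture viewer there is one more tool, called after "Call:" as name(argument=value, ...), one argument or row to a line, values as JSON. servo_tool: Moves the arm, as the interface text tells. Its arguments: {"type":"object","properties":{"commands":{"type":"array","items":{"type":"array","items":{"type":"number"}}},"newtons":{"type":"number"}},"required":["commands"]}

```bash
ls; mkdir -p pics; cat > h.py <<'E'
import numpy as np,cv2
from workcell import env
def cast(name,uv,z):
    c=env.get_calibration(name);K=np.array(c["camera_matrix"]);M=np.linalg.inv(np.array(c["world_to_cam"]))
    r=np.linalg.inv(K)@np.array([uv[0],uv[1],1.]);d=M[:3,:3]@np.array([r[0],-r[1],-r[2]]);o=M[:3,3]
    return o+d*(z-o[2])/d[2]
def cloud(name,dep):
    c=env.get_calibration(name);K=np.array(c["camera_matrix"]);M=np.linalg.inv(np.array(c["world_to_cam"]))
    v,u=np.mgrid[0:480,0:640];x=(u-K[0,2])/K[0,0]*dep;y=(v-K[1,2])/K[1,1]*dep
    return np.stack([x,-y,-dep],-1)@M[:3,:3].T+M[:3,3]
E
python3 - <<'E'
from h import *
print(env.tcp_to_grasp, env.observe()); print({k:np.array(v).round(3).tolist() if not isinstance(v,str) else v for k,v in env.get_calibration("top").items()})
for n in("top","side"):
    p,d=env.read_camera(n);cv2.imwrite(f"pics/{n}0.png",p[:,:,::-1]);np.save(f"{n}0.npy",d);np.save(f"{n}0p.npy",p)
E
```

```text
pics
0.0187 {'t': 0.0, 'joints': array([-1.3891908 ,  0.33390746,  0.03984023,  1.46629049, -0.01340034,
        1.34329769, -0.05850248]), 'dq': array([ 9.47079910e-04,  6.48222606e-04, -7.64136604e-04,  5.23855836e-04,
       -1.53594682e-03,  1.38790691e-03, -5.00956208e-05]), 'tau': array([ 6.70766003e-04, -6.56351852e+01,  1.33578055e+00, -4.03804243e+01,
       -5.95686771e-02,  4.48148022e-02,  1.74872625e-04]), 'ee_pos': array([0.18001038, 0.62407759, 0.22165163]), 'eef_rot': array([-3.13995830e+00,  9.96969685e-05,  2.86079890e+00]), 'ft_force': array([ 0.56395385, -0.06110379,  0.48656365]), 'ft_torque': array([-0.08065907,  0.00749555,  0.02969261]), 'grip_force': 0.0, 'finger_gap': 0.08715285752415176}
{'camera_matrix': [[480.966, 0.0, 314.041], [0.0, 480.966, 244.848], [0.0, 0.0, 1.0]], 'world_to_cam': [[-0.011, -1.0, 0.0, -0.003], [0.993, -0.011, 0.116, -0.444], [-0.116, 0.001, 0.993, -1.211], [0.0, 0.0, 0.0, 1.0]]}
```

View pics/top0.png

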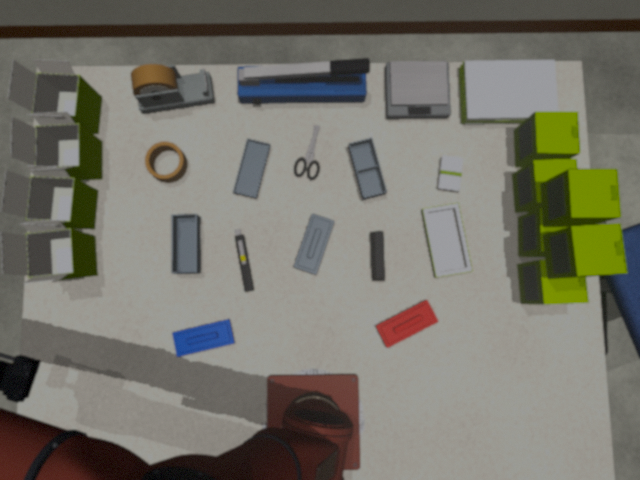

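View pics/side0.png

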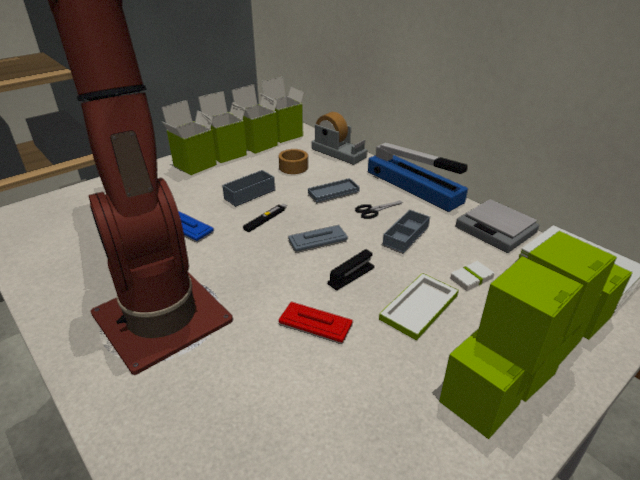

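The top view shows five grey or white parts. The deep tier is at (187,244), the middle lid at (252,168), the partitioned tier at (367,169), the grey ridged lid at (315,244) and the base at (446,240). Look-alikes are the blue lid (204,338), the red lid (408,323), and the scale at (418,90) and dispenser at (175,90). By the description I choose the grey ones. Next I measure them and check a crop.

```bash
cat >> h.py <<'E'
H=dict(deep=(.050,.150,.064),mid=(.024,.150,.064),shal=(.040,.150,.064),outer=(.018,.150,.064),base=(.018,.182,.096))
def measure(p,d,seeds,zoff=0.,name="top"):
    C=cloud(name,d);out={}
    for k,uv in seeds.items():
        m=((C[...,2]>.006)&(d>0)).astype(np.uint8)
        n,l=cv2.connectedComponents(m)
        y,x=np.mgrid[0:480,0:640];near=(abs(x-uv[0])<12)&(abs(y-uv[1])<25)&(l>0)
        i=np.bincount(l[near]).argmax() if near.any() else 0
        q=C[l==i];top=np.percentile(q[:,2],97)
        h=H[k][0]+zoff
        t=(l==i)&(C[...,2]>h-.007)
        r=cv2.minAreaRect((C[t][:,:2]*1000).astype(np.float32))
        (cx,cy),(w,hh),a=r
        if w<hh:a+=90
        out[k]=(cx,cy,max(w,hh),min(w,hh),(a+90)%180-90,top*1000,t.sum())
        print(k,np.round(out[k],1))
    return out
E
python3 - <<'E'
from h import *
p=np.load("top0p.npy");d=np.load("top0.npy")
C=cloud("top",d)
print("table z",[C[v,u].round(4).tolist() for u,v in[(220,200),(290,290),(400,200),(150,300)]])
measure(p,d,dict(deep=(187,244),mid=(252,168),shal=(367,169),outer=(315,244),base=(446,240)))
measure(np.load("side0p.npy"),np.load("side0.npy"),dict(deep=(249,188),mid=(333,190),shal=(406,230),outer=(318,238),base=(420,305)),name="side")
cv2.imwrite("pics/crop0.png",cv2.resize(p[120:290,160:480,::-1],(800,425),interpolation=cv2.INTER_CUBIC))
E
```

```text
table z [[0.5694, 0.2406, -0.0002], [0.3294, 0.056, -0.0012], [0.5635, -0.2368, 0.0031], [0.3075, 0.4191, -0.0008]]
deep [450.7 319.5 150.7  64.7   1.2  52.6 286. ]
mid [652.1 153.8 151.5  65.2 -14.2  26.4 315. ]
shal [ 644.9 -149.4  151.6   65.1   14.    42.4  271. ]
outer [ 449.7   -8.   150.9   63.8  -19.4   34.8 1414. ]
base [ 456.8 -353.6  183.1  100.7    8.8   23.3 1056. ]
deep [448.4 319.3 156.   75.5   2.5  50.9 279. ]
mid [649.1 152.6 154.   73.8 -13.2  25.8 258. ]
shal [ 641.5 -149.7  155.4   66.6   14.2   40.7  287. ]
outer [445.9  -6.8 149.8  73.5 -20.2  34.2 868. ]
base [ 453.  -352.7  187.7   98.7    9.    20.8 1197. ]
```

View pics/crop0.png

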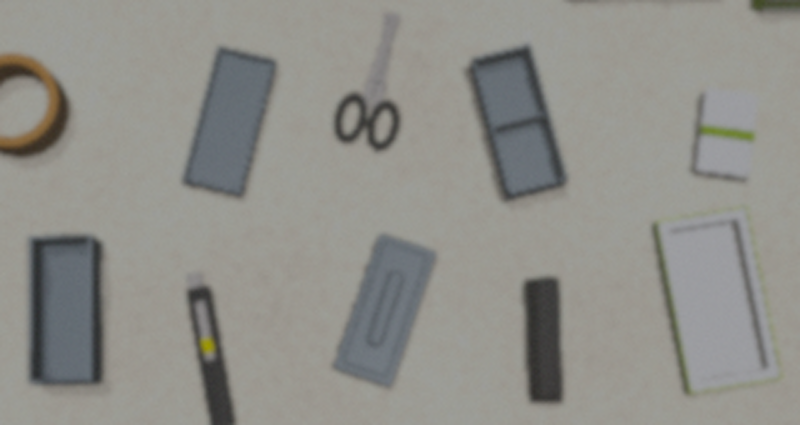

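The crop confirms the choice: ridged grey lid, plain-panel lid, partitioned tier, undivided deep tier and white lime-edged base. Both cameras agree within 4 mm. Next I travel above the deep tier and turn.

Call:
servo_tool(
  commands=[
    [87,-0.5,-0.3,0,0],
    [87,-0.96,-0.6,0,0],
    [87,-0.96,-0.6,0,0],
    [87,-0.96,-0.6,0,0],
    [87,-0.96,-0.6,0,0],
    [87,-0.96,-0.6,0,0],
    [87,-0.96,-0.6,0,0],
    [87,-0.96,-0.6,0,0],
    [87,-0.96,-0.6,0,0],
    [87,-0.96,-0.6,0,0],
  ],
  newtons=25,
)

```text
t: 1.1
ee_pos: [0.3974, 0.3816, 0.2225]
eef_rot: [-3.141, -0.0, 2.86]
ft_force: [0.0, 0.5, 0.4]
finger_gap: 0.0867
grip_force: 0.0
```

Call:
servo_tool(
  commands=[
    [87,-0.96,-0.6,0,0],
    [87,-0.96,-0.6,0,0],
    [87,-0.42,-0.36,0,0],
    [87,0,0,0,1],
    [87,0,0,0,1],
    [87,0,0,0,1],
    [87,0,0,0,1],
    [87,0,0,0,1],
    [87,0,0,0,1],
    [87,0,0,0,1],
  ],
)

```text
t: 2.1
ee_pos: [0.4509, 0.3182, 0.2224]
eef_rot: [-3.141, 0.0, 2.245]
ft_force: [-0.2, -0.2, -0.9]
finger_gap: 0.0865
grip_force: 0.0
```

Call:
servo_tool(
  commands=[
    [87,0,0,0,1],
    [87,0,0,0,1],
    [87,0,0,0,1],
    [87,0,0,0,1],
    [87,0,0,0,1],
    [87,0,0,0,1],
    [87,0,0,0,1],
    [87,0,0,0,1],
    [87,0,0,0,1],
    [87,0,0,0,1],
  ],
)

```text
t: 3.1
ee_pos: [0.4509, 0.3182, 0.2224]
eef_rot: [-3.141, 0.0, 1.373]
ft_force: [-0.5, -0.1, -0.6]
finger_gap: 0.0868
grip_force: 0.0
```

Call:
servo_tool(
  commands=[
    [87,0,0,0,1],
    [87,0,0,0,1],
    [87,0,0,0,1],
    [87,0,0,0,1],
    [87,0,0,0,1],
    [87,0,0,0,1],
    [87,0,0,0,1],
    [87,0,0,0,1],
    [87,0,0,0,1],
    [87,0,0,0,1],
  ],
)

```text
t: 4.1
ee_pos: [0.4509, 0.3182, 0.2224]
eef_rot: [-3.142, 0.0, 0.5]
ft_force: [-0.1, -1.1, -0.4]
finger_gap: 0.0868
grip_force: 0.0
```

Call:
servo_tool(
  commands=[
    [87,0,0,0,1],
    [87,0,0,0,1],
    [87,0,0,0,1],
    [87,0,0,0,1],
    [87,0,0,0,1],
    [87,0,0,0,0.54],
    [87,0,0,0,0],
    [87,0,0,0,0],
    [87,0,0,0,0],
    [87,0,0,0,0],
  ],
)

```text
t: 5.1
ee_pos: [0.4507, 0.3196, 0.2225]
eef_rot: [-3.142, 0.0, 0.022]
ft_force: [0.6, 0.2, -0.3]
finger_gap: 0.0869
grip_force: 0.0
```

```bash
cat >> h.py <<'E'
def R(rpy):
    from scipy.spatial.transform import Rotation as S
    return S.from_euler('xyz',rpy).as_matrix()
def wrist(fn=None):
    s=env.observe();p,d=env.read_camera("wrist");c=env.get_calibration("wrist")
    if fn:cv2.imwrite(f"pics/{fn}.png",p[:,:,::-1])
    K=np.array(c["camera_matrix"]);M=np.array(c["mount"])
    v,u=np.mgrid[0:480,0:640];x=(u-K[0,2])/K[0,0]*d;y=(v-K[1,2])/K[1,1]*d
    C=np.stack([x,-y,-d],-1)@M[:3,:3].T+M[:3,3]
    return s,p,d,C@R(s["eef_rot"]).T+s["ee_pos"]
E
python3 - <<'E'
from h import *
s,p,d,C=wrist("w1")
print(s["joints"].round(3), (d>0).mean())
c=env.get_calibration("wrist");print(np.array(c["mount"]).round(3).tolist(),c.keys(),np.array(c["camera_matrix"]).round(0).tolist())
E
```

```text
[-1.137  0.136  0.487  1.726 -0.066  1.296 -2.184] 0.9790494791666666
[[-0.0, 0.97, 0.243, 0.066], [1.0, 0.0, -0.0, -0.001], [-0.0, 0.243, -0.97, -0.162], [0.0, 0.0, 0.0, 1.0]] dict_keys(['camera_matrix', 'mount']) [[395.0, 0.0, 318.0], [0.0, 395.0, 238.0], [0.0, 0.0, 1.0]]
```

View pics/w1.png

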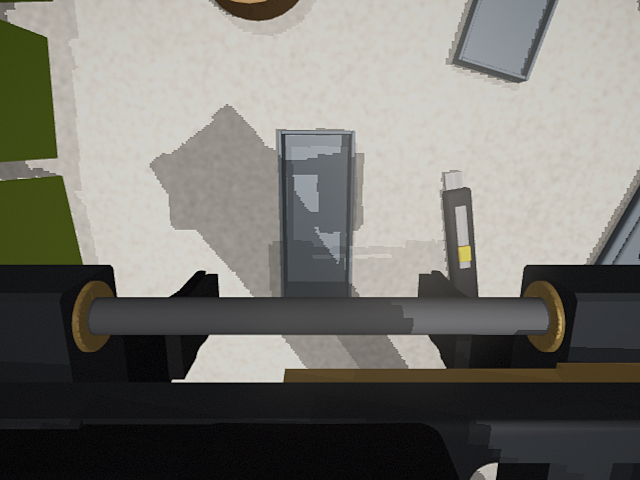

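The wrist view shows the deep tier, with its far edge at row 130 and its sides at columns 277 to 355. The knife is well clear. Next I refine the pose from the rim points.

```bash
cat >> h.py <<'E'
def rim(C,d,h,cx,cy,yaw,tol=.004,r=.1):
    "rim points near the expected part: extents along its own axes, mm"
    a=np.radians(yaw);ex=np.array([np.cos(a),np.sin(a)]);ey=np.array([-ex[1],ex[0]])
    q=C[...,:2]-[cx,cy];X=q@ex;Y=q@ey
    m=(d>0)&(abs(C[...,2]-h)<tol)&(abs(X)<r)&(abs(Y)<.055)
    x=X[m]*1000;y=Y[m]*1000
    rows=[]
    for lo in range(-60,80,10):
        k=(x>lo)&(x<lo+10)
        if k.sum()>4:rows.append((lo+5,y[k].min(),y[k].max()))
    rows=np.array(rows)
    print("far x",np.percentile(x,99.5).round(1),"near",np.percentile(x,.5).round(1),"z",(np.median(C[m][:,2])*1000).round(1),"y lo/hi",np.percentile(rows[:,1],50).round(1),np.percentile(rows[:,2],50).round(1),
      "slope deg",[np.degrees(np.arctan(np.polyfit(rows[:,0],rows[:,j],1)[0])).round(2) for j in(1,2)],m.sum())
E
python3 - <<'E'
from h import *
s,p,d,C=wrist()
rim(C,d,.05,.4507,.3195,1.2)
E
```

```text
far x 72.7 near -73.2 z 49.7 y lo/hi -29.5 34.1 slope deg [np.float64(-0.02), np.float64(-0.06)] 1501
```

Call:
servo_tool(
  commands=[
    [87,0,-0.08,0.5,0],
    [87,0,0,1,0],
    [87,0,0,1,0],
    [87,0,0,1,0],
    [87,0,0,1,0],
    [87,0,0,1,0],
    [87,0,0,0.7,0],
    [87,0,0,0.4,0],
    [87,0,0,0,0],
    [60,0,0,0,0],
  ],
)

```text
t: 6.2
ee_pos: [0.4509, 0.3223, 0.0249]
eef_rot: [-3.141, -0.0, 0.021]
ft_force: [-0.5, 0.0, 0.2]
finger_gap: 0.084
grip_force: 0.0
```

Call:
servo_tool(
  commands=[
    [55,0,0,0,0],
    [55,0,0,0,0],
    [55,0,0,0,0],
    [55,0,0,0,0],
    [55,0,0,0,0],
    [55,0,0,0,0],
    [55,0,0,-0.3,0],
    [55,0,0,-0.6,0],
    [55,0,0,-1,0],
    [55,0,0,-1,0],
  ],
)

```text
t: 7.2
ee_pos: [0.4502, 0.3217, 0.1126]
eef_rot: [3.141, 0.001, 0.021]
ft_force: [1.1, 1.0, -2.2]
finger_gap: 0.0637
grip_force: 25.0
```

Call:
servo_tool(
  commands=[
    [55,0,0,-1,0],
    [55,0,0.3,-1,0],
    [55,0,0.7,-0.3,0],
    [55,0,1,0,0],
    [55,0,1,0,0],
    [55,0,1,0,0],
    [55,0,1,0,0],
    [55,0,1,0,0],
    [55,0,1,0,0],
    [55,0,1,0,0],
  ],
)

```text
t: 8.2
ee_pos: [0.4554, 0.0808, 0.1809]
eef_rot: [-3.141, -0.0, 0.021]
ft_force: [-0.0, -0.1, -1.2]
finger_gap: 0.0636
grip_force: 25.0
```

Call:
servo_tool(
  commands=[
    [55,0,1,0,0],
    [55,0,1,0,0],
    [55,0,1,0,0],
    [55,0,1,0,0],
    [55,0,1,0,0],
    [55,-0.3,1,0,0],
    [55,-0.3,1,0,0],
    [55,-0.3,1,0,0],
    [55,-0.3,0.7,0,0],
    [55,-0.3,0.3,0,0],
  ],
)

```text
t: 9.2
ee_pos: [0.4155, -0.1907, 0.1808]
eef_rot: [-3.142, -0.0, 0.018]
ft_force: [-0.2, 0.1, -1.6]
finger_gap: 0.0639
grip_force: 25.0
```

Call:
servo_tool(
  commands=[
    [55,0,0.5,0,0],
    [55,0,0.2,0,0],
    [55,0,0,0,0],
    [55,0,0,0,-0.5],
    [55,0,0,0,-1],
    [55,0,0,0,0],
    [55,0,0,0,0],
    [55,0,0,0,0],
    [55,0,0,0,0],
    [55,0,0,0,0],
  ],
)

```text
t: 10.2
ee_pos: [0.4168, -0.2096, 0.1806]
eef_rot: [3.142, 0.0, 0.151]
ft_force: [0.4, 0.4, -1.4]
finger_gap: 0.0637
grip_force: 25.0
```

```bash
python3 - <<'E'
from h import *
s,p,d,C=wrist("w2"); print(s["ee_pos"],s["eef_rot"],s["joints"].round(2))
rim(C,d,.018,.4568,-.3536,8.8,r=.12)
E
```

```text
[ 0.4168457  -0.20959953  0.18056984] [3.14154332e+00 7.43748668e-05 1.51326906e-01] [-0.7  -0.11  1.04  1.99  0.1   1.21 -1.12]
far x 89.1 near -84.5 z 18.0 y lo/hi -47.3 50.3 slope deg [np.float64(0.12), np.float64(0.15)] 8526
```

View pics/w2.png

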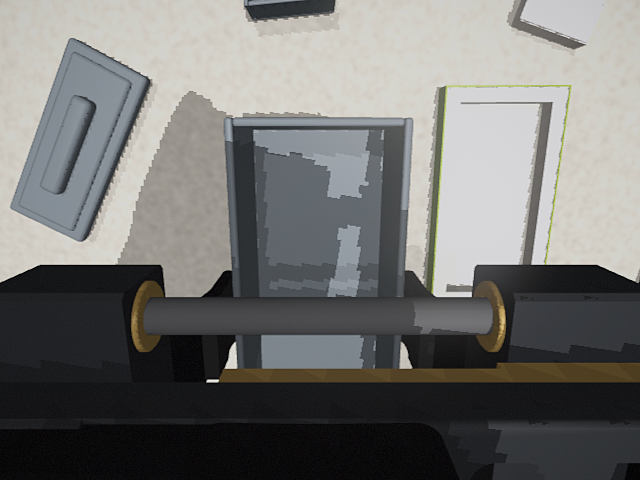

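The view shows the base upright at right (columns 430 to 570) with the box held squarely in hand. Next I measure the held box's centre relative to the TCP.

```bash
python3 - <<'E'
from h import *
s,p,d,C=wrist(); e=s["ee_pos"]
a=s["eef_rot"][2]*180/np.pi
rim(C,d,e[2]+.025,e[0],e[1],a)
# base edges via max
for (cx,cy,yw,h,r) in((.4568,-.3536,8.8,.018,.12),(e[0],e[1],a,e[2]+.025,.1)):
    t=np.radians(yw);ex=np.array([np.cos(t),np.sin(t)]);q=C[...,:2]-[cx,cy];X=q@ex;Y=q@[-ex[1],ex[0]]
    m=(abs(C[...,2]-h)<.004)&(abs(X)<r)&(abs(Y)<.03)&(d>0);print("far", np.sort(X[m])[-12::3]*1000)
    m&=X>.05; print("inner far",np.sort(X[m])[:12:3]*1000)
E
```

```text
far x 73.1 near -20.5 z 204.9 y lo/hi -31.5 32.8 slope deg [np.float64(1.01), np.float64(-1.22)] 6145
far [89.21540482 89.24439    89.25353159 89.2811391 ]
inner far [76.60340943 76.66555522 76.69976306 76.71436566]
far [73.08086189 73.08912498 73.09206984 73.09683625]
inner far [50.00476862 50.12030942 50.23217228 50.36451759]
```

Call:
servo_tool(
  commands=[
    [55,0.1,0.4,0,-0.05],
    [55,0.1,0.8,0,0],
    [55,0.1,1,0,0],
    [55,0.1,1,0,0],
    [55,0.1,0.9,0,0],
    [55,0.08,0.6,0,0],
    [55,0,0.22,0,0],
    [55,0,0,0.5,0],
    [55,0,0,1,0],
    [55,0,0,1,0],
  ],
)

```text
t: 11.3
ee_pos: [0.4572, -0.3512, 0.104]
eef_rot: [-3.141, -0.001, 0.158]
ft_force: [0.2, 1.2, -1.5]
finger_gap: 0.0638
grip_force: 25.0
```

Call:
servo_tool(
  commands=[
    [55,0,0,0.8,0],
    [55,0,0,0.5,0],
    [55,0,0,0.3,0],
    [55,0,0,0.2,0],
    [55,0,0,0.1,0],
    [55,0,0,0.1,0],
    [55,0,0,0.1,0],
    [55,0,0,0.1,0],
    [55,0,0,0.1,0],
    [55,0,0,0,0],
  ],
)

```text
t: 12.3
ee_pos: [0.4568, -0.3526, 0.0362]
eef_rot: [-3.141, 0.0, 0.156]
ft_force: [-0.0, 0.2, -0.9]
finger_gap: 0.0637
grip_force: 25.0
```

Call:
servo_tool(
  commands=[
    [55,0,0,0.07,0],
    [55,0,0,0.07,0],
    [55,0,0,0.05,0],
    [55,0,0,0.03,0],
    [55,0,0,0.02,0],
    [55,0,0,0.02,0],
    [55,0,0,0.01,0],
    [55,0,0,0,0],
    [55,0,0,0,0],
    [55,0,0,0,0],
  ],
)

```text
t: 13.3
ee_pos: [0.457, -0.3528, 0.0285]
eef_rot: [3.142, -0.0, 0.156]
ft_force: [0.3, -0.0, -1.3]
finger_gap: 0.0637
grip_force: 25.0
```

Call:
servo_tool(
  commands=[
    [55,0,0,0.02,0],
    [55,0,0,0.02,0],
    [55,0,0,0,0],
    [55,0,0,0,0],
    [70,0,0,0,0],
    [74,0,0,0,0],
    [74,0,0,0,0],
    [74,0,0,0,0],
    [74,0,0,0,0],
    [74,0,0,0,0],
  ],
)

```text
t: 14.3
ee_pos: [0.4569, -0.3528, 0.0272]
eef_rot: [3.142, 0.0, 0.156]
ft_force: [0.6, 0.5, -0.8]
finger_gap: 0.0741
grip_force: 0.0
```

Call:
servo_tool(
  commands=[
    [80,0,0,-0.4,0],
    [80,0,0,-0.8,0],
    [87,0,0,-1,0],
    [87,0,0,-1,0],
    [87,0,0,-1,0],
    [87,0,0,-1,0],
    [87,0,0,-0.8,0],
    [87,0,0,0,0],
    [87,0,0,0,0],
    [87,0,0,0,0],
  ],
)

```text
t: 15.3
ee_pos: [0.4566, -0.3523, 0.2066]
eef_rot: [-3.141, 0.001, 0.156]
ft_force: [0.4, 0.3, -0.7]
finger_gap: 0.087
grip_force: 0.0
```

```bash
cat >> h.py <<'E'
def rep(C,d,h,cx,cy,yaw,hw=.034):
    "edges of a top at height h within a box about the expected centre: ends, sides by binned extremes, plane tilt"
    t=np.radians(yaw);ex=np.array([np.cos(t),np.sin(t)]);q=C[...,:2]-[cx,cy];X=q@ex*1000;Y=q@[-ex[1],ex[0]]*1000
    m=(d>0)&(abs(C[...,2]-h)<.004)&(abs(X)<86)&(abs(Y)<42)
    f=lambda v,k:np.sort(v)[k].round(1)
    L=[(lo+5,f(Y[m&(X>lo)&(X<lo+10)],1),f(Y[m&(X>lo)&(X<lo+10)],-2)) for lo in range(-60,60,10) if (m&(X>lo)&(X<lo+10)).sum()>6]
    L=np.array(L);c=m&(abs(Y)<20)
    A=np.c_[X[m],Y[m],np.ones(m.sum())];pl=np.linalg.lstsq(A,C[m][:,2]*1000,rcond=None)[0]
    print("far",f(X[c],-3),"near",f(X[c],2),"y",np.median(L[:,1]),np.median(L[:,2]),"yaw+",[round(float(np.degrees(np.polyfit(L[:,0],L[:,j],1)[0])),2) for j in(1,2)],"z",pl[2].round(1),"tilt deg",np.degrees(pl[:2]).round(2),m.sum())
E
python3 - <<'E'
from h import *
s,p,d,C=wrist("w3"); print(s["ee_pos"])
rep(C,d,.053,.4546,-.3524,8.9)
E
```

```text
[ 0.45658329 -0.35234966  0.20663315]
far 75.0 near 72.8 y -32.0 31.45 yaw+ [-0.16, 0.02] z 52.7 tilt deg [0.01 0.07] 1628
```

View pics/w3.png

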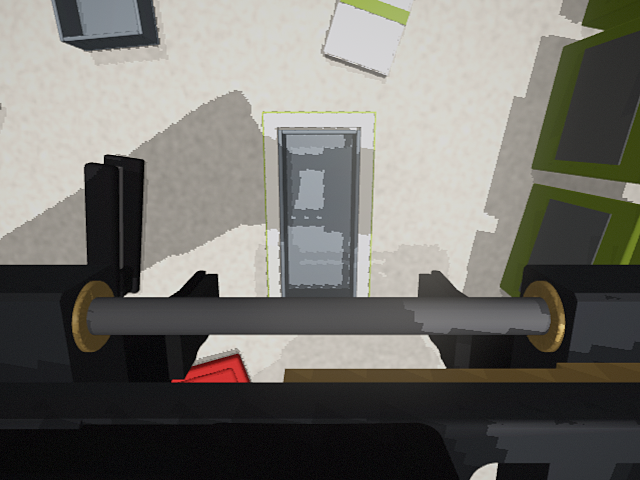

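The deep tier is seated in the base: rim z 52.7 mm against 53 expected, level, with an even white border around it. Next I fetch the middle lid.

Call:
servo_tool(
  commands=[
    [87,0.3,-0.5,0,0],
    [87,0.56,-0.98,0,0],
    [87,0.56,-0.98,0,0],
    [87,0.56,-0.98,0,0],
    [87,0.56,-0.98,0,0],
    [87,0.56,-0.98,0,0],
    [87,0.56,-0.98,0,0],
    [87,0.56,-0.98,0,0],
    [87,0.56,-0.98,0,0],
    [87,0.56,-0.98,0,0],
  ],
)

```text
t: 16.35
ee_pos: [0.5715, -0.0502, 0.2065]
eef_rot: [3.142, 0.001, 0.156]
ft_force: [-0.3, -0.1, -0.1]
finger_gap: 0.087
grip_force: 0.0
```

Call:
servo_tool(
  commands=[
    [87,0.56,-0.98,0,0],
    [87,0.56,-0.98,0,0],
    [87,0.56,-0.98,0,0],
    [87,0.56,-0.98,0,0],
    [87,0.56,-0.98,0,0],
    [87,0.56,-0.98,0,0],
    [87,0.3,-0.5,0,0],
    [87,0,0,0,1],
    [87,0,0,0,1],
    [87,0,0,0,1],
  ],
)

```text
t: 17.35
ee_pos: [0.6501, 0.1533, 0.2066]
eef_rot: [3.14, 0.001, -0.11]
ft_force: [0.1, 0.5, -0.2]
finger_gap: 0.0869
grip_force: 0.0
```

Call:
servo_tool(
  commands=[
    [87,0,0,0,1],
    [87,0,0,0,0.63],
    [87,0,0,0,0],
    [87,0,0,0,0],
    [87,0,0,0,0],
    [87,0,0,0,0],
    [87,0,0,0,0],
    [87,0,0,0,0],
    [87,0,0,0,0],
    [87,0,0,0,0],
  ],
)

```text
t: 18.35
ee_pos: [0.6503, 0.1546, 0.2073]
eef_rot: [3.142, -0.0, -0.248]
ft_force: [0.1, -0.9, 0.5]
finger_gap: 0.0872
grip_force: 0.0
```

```bash
python3 - <<'E'
from h import *
s,p,d,C=wrist(); print(s["ee_pos"],s["eef_rot"])
rep(C,d,.024,.650,.155,-14.2)
E
```

```text
[0.65033985 0.15456054 0.20728615] [ 3.14157311e+00 -2.60537532e-05 -2.47558227e-01]
far 74.8 near -74.4 y -31.55 31.75 yaw+ [-0.11, -0.15] z 23.6 tilt deg [ 0.09 -0.07] 1724
```

Call:
servo_tool(
  commands=[
    [87,0,-0.02,0.5,0],
    [87,0,0,1,0],
    [87,0,0,1,0],
    [87,0,0,1,0],
    [87,0,0,1,0],
    [87,0,0,1,0],
    [87,0,0,0.7,0],
    [87,0,0,0.4,0],
    [87,0,0,0.11,0],
    [87,0,0,0,0],
  ],
)

```text
t: 19.4
ee_pos: [0.6505, 0.155, 0.0059]
eef_rot: [3.141, -0.0, -0.248]
ft_force: [-1.0, -0.1, 1.1]
finger_gap: 0.0872
grip_force: 0.0
```

Call:
servo_tool(
  commands=[
    [55,0,0,0,0],
    [55,0,0,0,0],
    [55,0,0,0,0],
    [55,0,0,0,0],
    [55,0,0,0,0],
    [55,0,0,0,0],
    [55,0,0,0,0],
    [55,0,0,-0.3,0],
    [55,0,0,-0.6,0],
    [55,0,0,-1,0],
  ],
)

```text
t: 20.4
ee_pos: [0.6494, 0.155, 0.0631]
eef_rot: [3.14, 0.002, -0.248]
ft_force: [0.7, 0.6, 0.5]
finger_gap: 0.0635
grip_force: 25.0
```

Call:
servo_tool(
  commands=[
    [55,0,0,-1,0],
    [55,0,0,-1,0],
    [55,0,0.3,-1,0],
    [55,-0.12,0.7,-0.7,0],
    [55,-0.12,1,-0.3,0],
    [55,-0.12,1,0,0],
    [55,-0.12,1,0,0],
    [55,-0.12,1,0,0],
    [55,-0.12,1,0,0],
    [55,-0.12,1,0,0],
  ],
)

```text
t: 21.4
ee_pos: [0.574, -0.0438, 0.1841]
eef_rot: [-3.141, -0.001, -0.248]
ft_force: [0.5, 0.5, -0.6]
finger_gap: 0.0637
grip_force: 25.0
```

Call:
servo_tool(
  commands=[
    [55,-0.12,1,0,0],
    [55,-0.12,1,0,0],
    [55,-0.12,1,0,0],
    [55,-0.12,1,0,0],
    [55,-0.12,1,0,0],
    [55,-0.12,1,0,0],
    [55,-0.12,1,0,0],
    [55,-0.12,1,0,0],
    [55,-0.12,1,0,0],
    [55,-0.12,1,0,0],
  ],
)

```text
t: 22.4
ee_pos: [0.4653, -0.3257, 0.1841]
eef_rot: [-3.141, -0.001, -0.248]
ft_force: [0.3, -0.3, -0.4]
finger_gap: 0.063
grip_force: 25.0
```

Call:
servo_tool(
  commands=[
    [55,-0.14,0.7,0,0],
    [55,0,0.3,0,0],
    [55,0,0,0,-1],
    [55,0,0,0,-1],
    [55,0,0,0,-1],
    [55,0,0,0,-1],
    [55,0,0,0,-0.61],
    [55,0,0,0,0],
    [55,0,0,0,0],
    [55,0,0,0,0],
  ],
)

```text
t: 23.4
ee_pos: [0.4549, -0.3521, 0.1832]
eef_rot: [3.142, -0.0, 0.154]
ft_force: [-0.1, -0.6, -0.6]
finger_gap: 0.0636
grip_force: 25.0
```

```bash
python3 - <<'E'
from h import *
s,p,d,C=wrist(); e=s["ee_pos"];a=s["eef_rot"][2]*180/np.pi;print(e,a)
rep(C,d,e[2]+.018,e[0],e[1],a)
E
```

```text
[ 0.4549103  -0.35212309  0.18317273] 8.802054307969527
far 74.8 near 72.0 y -31.4 32.7 yaw+ [0.31, -0.42] z 200.4 tilt deg [-0.06  0.01] 5861
```

Call:
servo_tool(
  commands=[
    [55,-0.01,0.01,0.5,0],
    [55,0,0,1,0],
    [55,0,0,1,0],
    [55,0,0,0.7,0],
    [55,0,0,0.4,0],
    [55,0,0,0.2,0],
    [55,0,0,0.1,0],
    [55,0,0,0.1,0],
    [55,0,0,0.1,0],
    [55,0,0,0.1,0],
  ],
)

```text
t: 24.45
ee_pos: [0.4549, -0.3529, 0.0573]
eef_rot: [3.141, -0.001, 0.155]
ft_force: [0.6, 0.7, 0.5]
finger_gap: 0.0634
grip_force: 25.0
```

Call:
servo_tool(
  commands=[
    [55,0,0,0.05,0],
    [55,0,0,0.03,0],
    [55,0,0,0.02,0],
    [55,0,0,0.02,0],
    [55,0,0,0.02,0],
    [55,0,0,0.01,0],
    [55,0,0,0,0],
    [55,0,0,0,0],
    [55,0,0,0,0],
    [55,0,0,0,0],
  ],
)

```text
t: 25.45
ee_pos: [0.4545, -0.3528, 0.0534]
eef_rot: [-3.141, -0.001, 0.155]
ft_force: [-4.1, 3.7, 11.0]
finger_gap: 0.0638
grip_force: 26.0
```

Call:
servo_tool(
  commands=[
    [68,0,0,0,0],
    [72,0,0,0,0],
    [74,0,0,0,0],
    [74,0,0,0,0],
    [80,0,0,-0.4,0],
    [87,0,0,-0.8,0],
    [87,0,0,-1,0],
    [87,0,0,-1,0],
    [87,0,0,-1,0],
    [87,0,0,-0.9,0],
  ],
)

```text
t: 26.45
ee_pos: [0.4543, -0.3531, 0.2078]
eef_rot: [3.141, -0.001, 0.154]
ft_force: [1.2, 0.7, 0.3]
finger_gap: 0.087
grip_force: 0.0
```

Call:
servo_tool(
  commands=[
    [87,0,0,-0.3,0],
    [87,0,0,0,0],
    [87,0,0,0,0],
    [87,0,0,0,0],
    [87,0,0,0,0],
    [87,0,0,0,0],
    [87,0,0,0,0],
    [87,0,0,0,0],
    [87,0,0,0,0],
    [87,0,0,0,0],
  ],
)

```text
t: 27.45
ee_pos: [0.4544, -0.3527, 0.2145]
eef_rot: [3.142, -0.0, 0.155]
ft_force: [-0.2, 0.6, 1.1]
finger_gap: 0.0871
grip_force: 0.0
```

```bash
python3 - <<'E'
from h import *
s,p,d,C=wrist("w4"); print(s["ee_pos"])
rep(C,d,.071,.4546,-.3526,8.85); rim(C,d,.018,.4546,-.3524,8.9,r=.12)
E
```

```text
[ 0.4544475  -0.35271675  0.21449112]
far 74.3 near 72.0 y -31.7 31.95 yaw+ [-0.09, -0.0] z 70.7 tilt deg [-0.02 -0.  ] 1706
far x 90.6 near -80.8 z 18.1 y lo/hi -48.4 48.2 slope deg [np.float64(-0.1), np.float64(0.03)] 5789
```

View pics/w4.png

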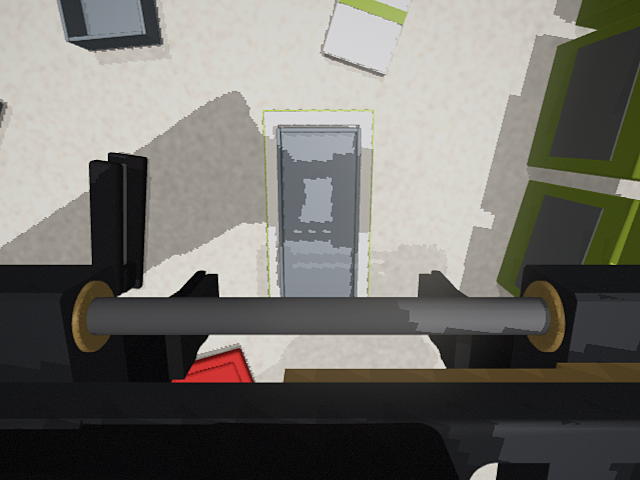

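The middle lid is seated: rim z 70.7 mm against 71 expected, level, square in the base. Next is the shallow tier.

Call:
servo_tool(
  commands=[
    [87,0.5,-0.4,0,0],
    [87,0.9,-0.7,0,0],
    [87,0.9,-0.7,0,0],
    [87,0.9,-0.7,0,0],
    [87,0.9,-0.7,0,0],
    [87,0.9,-0.7,0,0],
    [87,0.9,-0.7,0,0],
    [87,0.9,-0.7,0,0],
    [87,0.46,-0.48,0,0],
    [87,0,0,0,-1],
  ],
)

```text
t: 28.5
ee_pos: [0.6446, -0.1441, 0.2136]
eef_rot: [-3.141, 0.001, 0.247]
ft_force: [-0.3, 0.0, -0.2]
finger_gap: 0.0871
grip_force: 0.0
```

Call:
servo_tool(
  commands=[
    [87,0,0,0,-0.03],
    [87,0,0,0,0],
    [87,0,0,0,0],
    [87,0,0,0,0],
    [87,0,0,0,0],
    [87,0,0,0,0],
    [87,0,0,0,0],
    [87,0,0,0,0],
    [87,0,0,0,0],
    [87,0,0,0,0],
  ],
)

```text
t: 29.5
ee_pos: [0.643, -0.1478, 0.2145]
eef_rot: [3.142, -0.0, 0.244]
ft_force: [-0.5, -0.4, 0.5]
finger_gap: 0.0869
grip_force: 0.0
```

```bash
python3 - <<'E'
from h import *
s,p,d,C=wrist(); print(s["ee_pos"],np.degrees(s["eef_rot"][2]))
rep(C,d,.040,.643,-.148,14.0)
E
```

```text
[ 0.64295067 -0.14779885  0.21448491] 14.00862017333497
far 74.5 near -73.0 y -31.95 31.299999999999997 yaw+ [-0.52, -0.29] z 39.6 tilt deg [ 0.16 -0.08] 1705
```

Call:
servo_tool(
  commands=[
    [87,0,0.01,0.5,0.08],
    [87,0,0,1,0],
    [87,0,0,1,0],
    [87,0,0,1,0],
    [87,0,0,1,0],
    [87,0,0,1,0],
    [87,0,0,0.7,0],
    [87,0,0,0.4,0],
    [87,0,0,0.08,0],
    [87,0,0,0,0],
  ],
)

```text
t: 30.55
ee_pos: [0.6431, -0.1483, 0.0142]
eef_rot: [3.141, 0.0, 0.237]
ft_force: [0.6, -0.0, 0.0]
finger_gap: 0.0873
grip_force: 0.0
```

Call:
servo_tool(
  commands=[
    [55,0,0,0,0],
    [55,0,0,0,0],
    [55,0,0,0,0],
    [55,0,0,0,0],
    [55,0,0,0,0],
    [55,0,0,0,0],
    [55,0,0,0,0],
    [55,0,0,-0.3,0],
    [55,0,0,-0.6,0],
    [55,0,0,-1,0],
  ],
)

```text
t: 31.55
ee_pos: [0.6418, -0.1478, 0.071]
eef_rot: [-3.141, 0.003, 0.237]
ft_force: [0.4, -0.9, -0.9]
finger_gap: 0.0639
grip_force: 25.0
```

Call:
servo_tool(
  commands=[
    [55,0,0,-1,0],
    [55,0,0,-1,0],
    [55,-0.4,0.3,-1,0],
    [55,-0.8,0.5,-0.7,0],
    [55,-1,0.7,-0.3,0],
    [55,-1,0.7,0,0],
    [55,-1,0.7,0,0],
    [55,-1,0.7,0,0],
    [55,-1,0.7,0,0],
    [55,-0.9,0.5,0,0],
  ],
)

```text
t: 32.55
ee_pos: [0.468, -0.3402, 0.1923]
eef_rot: [3.141, -0.001, 0.235]
ft_force: [0.3, -0.8, -1.3]
finger_gap: 0.064
grip_force: 25.0
```

Call:
servo_tool(
  commands=[
    [55,-0.4,0.2,0,0],
    [55,-0.21,0.15,0,0],
    [55,0,0,0,0.5],
    [55,0,0,0,0.45],
    [55,0,0,0,0],
    [55,0,0,0,0],
    [55,0,0,0,0],
    [55,0,0,0,0],
    [55,0,0,0,0],
    [55,0,0,0,0],
  ],
)

```text
t: 33.55
ee_pos: [0.4546, -0.3527, 0.1911]
eef_rot: [-3.142, 0.0, 0.155]
ft_force: [0.7, 0.9, -2.0]
finger_gap: 0.0636
grip_force: 25.0
```

```bash
python3 - <<'E'
from h import *
s,p,d,C=wrist(); e=s["ee_pos"];a=s["eef_rot"][2]*180/np.pi;print(e,a)
rep(C,d,e[2]+.026,e[0],e[1],a)
E
```

```text
[ 0.45455674 -0.35268152  0.19108555] 8.86901556416579
far 75.0 near 72.0 y -31.3 32.7 yaw+ [0.71, -0.4] z 216.2 tilt deg [-0.12  0.02] 6379
```

Call:
servo_tool(
  commands=[
    [55,-0.01,0,0.5,0],
    [55,0,0,0.9,0],
    [55,0,0,0.9,0],
    [55,0,0,0.5,0],
    [55,0,0,0.3,0],
    [55,0,0,0.1,0],
    [55,0,0,0.1,0],
    [55,0,0,0.1,0],
    [55,0,0,0.1,0],
    [55,0,0,0.05,0],
  ],
)

```text
t: 34.6
ee_pos: [0.4545, -0.3528, 0.0847]
eef_rot: [3.141, -0.0, 0.155]
ft_force: [0.3, 0.1, -1.8]
finger_gap: 0.064
grip_force: 25.0
```

Call:
servo_tool(
  commands=[
    [55,0,0,0.04,0],
    [55,0,0,0.03,0],
    [55,0,0,0.02,0],
    [55,0,0,0.02,0],
    [55,0,0,0.01,0],
    [55,0,0,0.01,0],
    [55,0,0,0,0],
    [55,0,0,0,0],
    [55,0,0,0,0],
    [55,0,0,0,0],
  ],
)

```text
t: 35.6
ee_pos: [0.4543, -0.3528, 0.0807]
eef_rot: [3.142, -0.0, 0.155]
ft_force: [-0.5, 0.4, -1.2]
finger_gap: 0.064
grip_force: 25.0
```

Call:
servo_tool(
  commands=[
    [55,0,0,0.01,0],
    [55,0,0,0.01,0],
    [55,0,0,0,0],
    [68,0,0,0,0],
    [72,0,0,0,0],
    [74,0,0,0,0],
    [74,0,0,0,0],
    [80,0,0,-0.4,0],
    [87,0,0,-0.8,0],
    [87,0,0,-1,0],
  ],
)

```text
t: 36.6
ee_pos: [0.4537, -0.3526, 0.1469]
eef_rot: [-3.141, 0.001, 0.154]
ft_force: [0.0, 0.5, -0.2]
finger_gap: 0.0847
grip_force: 0.0
```

Call:
servo_tool(
  commands=[
    [87,0,0,-1,0],
    [87,0,0,-1,0],
    [87,0,0,-0.6,0],
    [87,0,0,0,0],
    [87,0,0,0,0],
    [87,0,0,0,0],
    [87,0,0,0,0],
    [87,0,0,0,0],
    [87,0,0,0,0],
    [87,0,0,0,0],
  ],
)

```text
t: 37.6
ee_pos: [0.4542, -0.3528, 0.2239]
eef_rot: [-3.142, 0.0, 0.154]
ft_force: [-1.0, 0.6, -0.2]
finger_gap: 0.087
grip_force: 0.0
```

```bash
python3 - <<'E'
from h import *
s,p,d,C=wrist("w5"); print(s["ee_pos"])
rep(C,d,.106,.4545,-.3526,8.85); rim(C,d,.018,.4546,-.3524,8.9,r=.12)
E
```

```text
[ 0.45418481 -0.35275466  0.22389129]
far 74.0 near 72.0 y -31.4 32.2 yaw+ [-0.08, 0.14] z 105.7 tilt deg [0.03 0.  ] 1884
far x 91.0 near -84.7 z 18.1 y lo/hi -48.5 48.1 slope deg [np.float64(-0.02), np.float64(0.1)] 4035
```

View pics/w5.png

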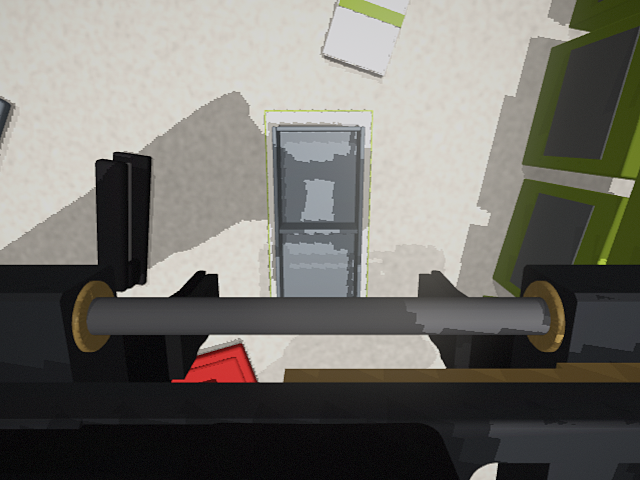

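The shallow tier is seated, z 105.7 mm against 106 expected, and level. Next is the grey outer lid.

Call:
servo_tool(
  commands=[
    [87,0.1,-0.5,0,0],
    [87,0.13,-0.95,0,0],
    [87,0.13,-1,0,0],
    [87,0.13,-1,0,0],
    [87,0.13,-1,0,0],
    [87,0.13,-1,0,0],
    [87,0.13,-1,0,0],
    [87,0.13,-1,0,0],
    [87,0.13,-1,0,0],
    [87,0.13,-1,0,0],
  ],
)

```text
t: 38.65
ee_pos: [0.4481, -0.0656, 0.2243]
eef_rot: [-3.141, -0.001, 0.155]
ft_force: [0.4, 0.2, 0.4]
finger_gap: 0.087
grip_force: 0.0
```

Call:
servo_tool(
  commands=[
    [87,0.13,-1,0,0],
    [87,0.13,-0.7,0,0],
    [87,0.04,-0.29,0,0],
    [87,0,0,0,1],
    [87,0,0,0,1],
    [87,0,0,0,1],
    [87,0,0,0,1],
    [87,0,0,0,1],
    [87,0,0,0,0.65],
    [87,0,0,0,0],
  ],
)

```text
t: 39.65
ee_pos: [0.448, -0.0073, 0.2241]
eef_rot: [3.141, -0.0, -0.341]
ft_force: [-0.3, -0.9, 0.8]
finger_gap: 0.087
grip_force: 0.0
```

Call:
servo_tool(
  commands=[
    [87,0,0,0,0],
    [87,0,0,0,0],
    [87,0,0,0,0],
    [87,0,0,0,0],
    [87,0,0,0,0],
    [87,0,0,0,0],
    [87,0,0,0,0],
    [87,0,0,0,0],
    [87,0,0,0,0],
    [87,0,0,0,0],
  ],
)

```text
t: 40.65
ee_pos: [0.4479, -0.0064, 0.2241]
eef_rot: [3.142, 0.0, -0.338]
ft_force: [-0.9, 0.5, 0.2]
finger_gap: 0.0874
grip_force: 0.0
```

```bash
python3 - <<'E'
from h import *
s,p,d,C=wrist("w6"); print(s["ee_pos"],np.degrees(s["eef_rot"][2]))
rep(C,d,.0175,.448,-.0065,-19.4)
E
```

```text
[ 0.4479388  -0.00638379  0.22406421] -19.387920394813037
far 73.9 near -75.3 y -31.7 31.35 yaw+ [-0.18, 0.05] z 18.8 tilt deg [ 0.01 -0.02] 4933
```

View pics/w6.png

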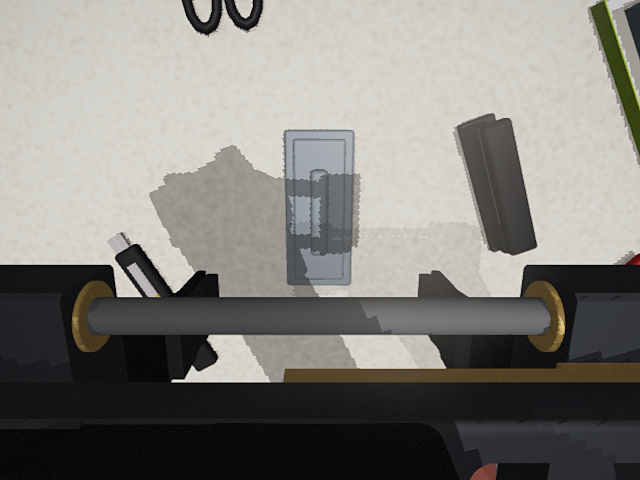

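The wrist view shows the grey ridged lid centred at (320,207), with the knife and stapler clear of the fingers.

Call:
servo_tool(
  commands=[
    [87,-0.02,0.01,0.5,0],
    [87,0,0,1,0],
    [87,0,0,1,0],
    [87,0,0,1,0],
    [87,0,0,1,0],
    [87,0,0,1,0],
    [87,0,0,0.9,0],
    [87,0,0,0.5,0],
    [87,0,0,0.27,0],
    [87,0,0,0.1,0],
  ],
)

```text
t: 41.7
ee_pos: [0.447, -0.0066, 0.0055]
eef_rot: [3.141, 0.001, -0.338]
ft_force: [-0.7, -0.3, 0.7]
finger_gap: 0.087
grip_force: 0.0
```

Call:
servo_tool(
  commands=[
    [55,0,0,0,0],
    [55,0,0,0,0],
    [55,0,0,0,0],
    [55,0,0,0,0],
    [55,0,0,0,0],
    [55,0,0,0,0],
    [55,0,0,0,0],
    [55,0,0,-0.3,0],
    [55,0,0,-0.6,0],
    [55,0,0,-1,0],
  ],
)

```text
t: 42.7
ee_pos: [0.4459, -0.007, 0.0629]
eef_rot: [3.139, 0.002, -0.339]
ft_force: [-0.2, 0.2, -0.5]
finger_gap: 0.0638
grip_force: 25.0
```

Call:
servo_tool(
  commands=[
    [55,0,0,-1,0],
    [55,0,0,-1,0],
    [55,0,0,-1,0],
    [55,0.1,0.3,-1,0],
    [55,0.25,0.7,-0.6,0],
    [55,0.38,1,-0.3,0],
    [55,0.38,1,0,0],
    [55,0.38,1,0,0],
    [55,0.38,1,0,0],
    [55,0.38,1,0,0],
  ],
)

```text
t: 43.7
ee_pos: [0.4507, -0.2002, 0.2105]
eef_rot: [-3.14, -0.001, -0.339]
ft_force: [1.6, 0.3, -1.3]
finger_gap: 0.0638
grip_force: 25.0
```

Call:
servo_tool(
  commands=[
    [55,0.38,1,0,0],
    [55,0.38,1,0,0],
    [55,0.38,1,0,0],
    [55,0.38,1,0,0],
    [55,0.38,1,0,0],
    [55,0.2,0.6,0,0],
    [55,0.08,0.21,0,0],
    [55,0,0,0,-1],
    [55,0,0,0,-1],
    [55,0,0,0,-1],
  ],
)

```text
t: 44.7
ee_pos: [0.4551, -0.3839, 0.2103]
eef_rot: [-3.141, 0.0, -0.073]
ft_force: [-0.5, 0.7, -1.0]
finger_gap: 0.0637
grip_force: 25.0
```

Call:
servo_tool(
  commands=[
    [55,0,0,0,-1],
    [55,0,0,0,-1],
    [55,0,0,0,-0.65],
    [55,0,0,0,0],
    [55,0,0,0,0],
    [55,0,0,0,0],
    [55,0,0,0,0],
    [55,0,0,0,0],
    [55,0,0,0,0],
    [55,0,0,0,0],
  ],
)

```text
t: 45.7
ee_pos: [0.455, -0.3848, 0.2099]
eef_rot: [3.142, 0.0, 0.154]
ft_force: [-0.7, 0.7, -0.8]
finger_gap: 0.0637
grip_force: 25.0
```

```bash
python3 - <<'E'
from h import *
s,p,d,C=wrist(); e=s["ee_pos"];a=s["eef_rot"][2]*180/np.pi;print(e,a)
rep(C,d,e[2]+.012,e[0],e[1],a)
E
```

```text
[ 0.4549559  -0.3848404   0.20994626] 8.844992964099154
far 75.6 near -27.0 y -31.3 32.5 yaw+ [0.73, -0.93] z 223.9 tilt deg [-0.75 -0.01] 27820
```

I overshot in y by one row. I correct this before going down.

Call:
servo_tool(
  commands=[
    [55,0.06,-0.5,0,0],
    [55,0.06,-0.57,0,0],
    [55,0,0,0,0],
    [55,0,0,0.5,0],
    [55,0,0,0.8,0],
    [55,0,0,0.7,0],
    [55,0,0,0.5,0],
    [55,0,0,0.3,0],
    [55,0,0,0.2,0],
    [55,0,0,0.1,0],
  ],
)

```text
t: 46.75
ee_pos: [0.4536, -0.3529, 0.1167]
eef_rot: [3.141, 0.0, 0.154]
ft_force: [-0.7, -0.3, -1.0]
finger_gap: 0.0638
grip_force: 25.0
```

Call:
servo_tool(
  commands=[
    [55,0,0,0.1,0],
    [55,0,0,0,0],
    [55,0,0,0,0],
    [55,0,0,0,0],
    [55,0,0,0,0],
    [55,0,0,0,0],
    [55,0,0,0,0],
    [55,0,0,0,0],
    [55,0,0,0,0],
    [55,0,0,0,0],
  ],
)

```text
t: 47.75
ee_pos: [0.4536, -0.3525, 0.114]
eef_rot: [3.142, 0.0, 0.155]
ft_force: [0.5, 0.3, -2.1]
finger_gap: 0.0635
grip_force: 25.0
```

Now .0082 m remains to the seat, about 0.27 units.

Call:
servo_tool(
  commands=[
    [55,0,0,0.05,0],
    [55,0,0,0.05,0],
    [55,0,0,0.05,0],
    [55,0,0,0.04,0],
    [55,0,0,0.03,0],
    [55,0,0,0.02,0],
    [55,0,0,0.02,0],
    [55,0,0,0,0],
    [55,0,0,0,0],
    [55,0,0,0,0],
  ],
)

```text
t: 48.75
ee_pos: [0.4536, -0.3525, 0.1066]
eef_rot: [-3.141, -0.0, 0.155]
ft_force: [-2.1, 1.3, 5.8]
finger_gap: 0.0635
grip_force: 25.0
```

Call:
servo_tool(
  commands=[
    [55,0,0,0.01,0],
    [55,0,0,0,0],
    [68,0,0,0,0],
    [72,0,0,0,0],
    [74,0,0,0,0],
    [74,0,0,0,0],
    [80,0,0,-0.4,0],
    [87,0,0,-0.8,0],
    [87,0,0,-1,0],
    [87,0,0,-1,0],
  ],
)

```text
t: 49.75
ee_pos: [0.4533, -0.3527, 0.2037]
eef_rot: [3.141, 0.0, 0.154]
ft_force: [0.4, -0.2, -0.0]
finger_gap: 0.0863
grip_force: 0.0
```

Call:
servo_tool(
  commands=[
    [87,0,0,-1,0],
    [87,0,0,-0.6,0],
    [87,0,0,0,0],
    [87,0,0,0,0],
    [87,0,0,0,0],
    [87,0,0,0,0],
    [87,0,0,0,0],
    [87,0,0,0,0],
    [87,0,0,0,0],
    [87,0,0,0,0],
  ],
)

```text
t: 50.75
ee_pos: [0.4536, -0.3525, 0.2498]
eef_rot: [-3.142, 0.0, 0.155]
ft_force: [-0.6, -0.0, 0.3]
finger_gap: 0.0871
grip_force: 0.0
```

```bash
python3 - <<'E'
from h import *
s,p,d,C=wrist("w7"); print(s["ee_pos"])
rep(C,d,.118,.4543,-.3526,8.85); rim(C,d,.018,.4546,-.3524,8.9,r=.12)
p,d=env.read_camera("side");cv2.imwrite("pics/s7.png",p[:,:,::-1])
E
```

```text
[ 0.45356523 -0.35253494  0.24978058]
far 74.1 near -54.4 y -31.05 32.45 yaw+ [-0.13, 0.11] z 119.7 tilt deg [-0.38  0.05] 8387
far x 90.4 near -90.1 z 18.1 y lo/hi -48.3 48.0 slope deg [np.float64(-0.09), np.float64(0.09)] 3331
```

View pics/w7.png

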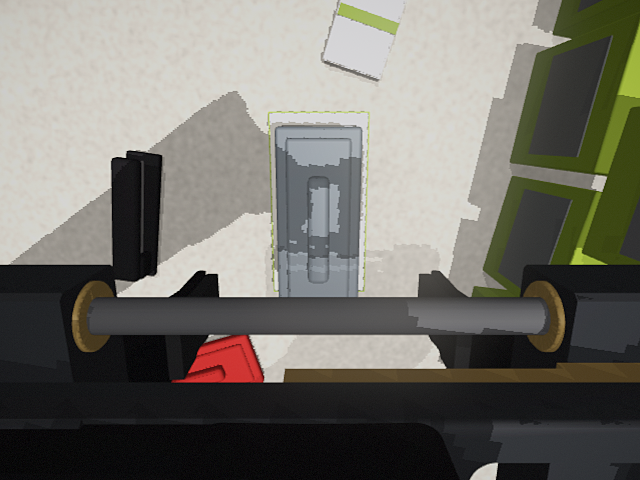

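View pics/s7.png

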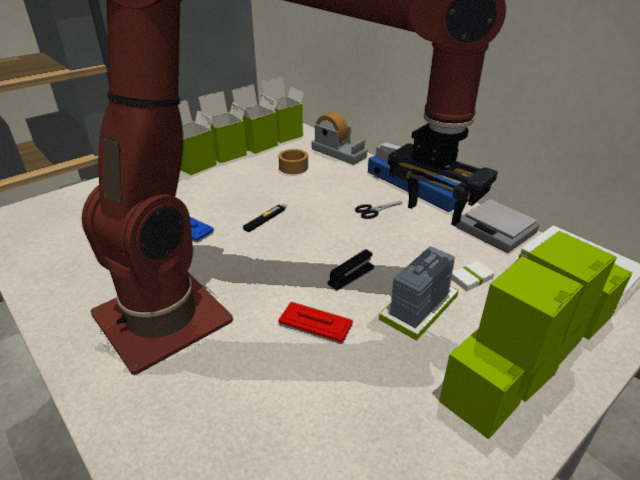

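The stack stands square and the bystanders are untouched. The z fit mixes body and crown heights, so I check the ridge (133 mm) and crown (122 mm) separately, then hand in if they hold.

```bash
python3 - <<'E'
from h import *
s,p,d,C=wrist()
t=np.radians(8.85);ex=np.array([np.cos(t),np.sin(t)]);q=C[...,:2]-[.4543,-.3526];X=q@ex*1000;Y=q@[-ex[1],ex[0]]*1000;Z=C[...,2]*1000
for n,m in dict(ridge=(abs(X)<36)&(abs(Y)<5),crownL=(abs(X)<60)&(Y>12)&(Y<21),crownR=(abs(X)<60)&(Y<-12)&(Y>-21),crownFar=(X>45)&(X<63)&(abs(Y)<20),bodyFar=(X>69)&(X<73)&(abs(Y)<28)).items():
    m&=(d>0)&(abs(Z-125)<15);print(n,np.median(Z[m]).round(2),np.polyfit(X[m],Z[m],1)[0].round(4),m.sum())
E
```

```text
ridge 132.95 0.0002 1350
crownL 122.02 -0.0017 1766
crownR 122.02 -0.0008 1784
crownFar 121.96 0.0011 1447
bodyFar 117.86 -0.106 468
```

All heights match the fully seated values and the lid is level, so I hand in.

```bash
python3 -c "
from workcell import env
print(env.hand_in())"
```

```text
the job is handed in; nothing more can be done
None
```

The lunch box is assembled in the gift base in the order asked and handed in at about 51 s. Each part was checked as seated and level, with the final lid heights within 0.2 mm of the expected values, and the last pictures show the knife, stapler, cards, scissors and tape roll where they started.

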